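Hold the battery housing in the jig's corner

TASK

One of the two red housings on the grey carrier plate still has its battery in it (black with a yellow band); the other holds only a circuit board. Set the one with the battery, upright and battery still inside, on the bed of the aluminium jig, with a long side flat against the dark fence and an end up against the blue stop block, and finish while holding it there with the fingers: keep pushing it firmly (some 10 to 15 N each way), diagonally, both down onto the bed and into the fence, and do not let go. Leave the other housing with its circuit board, the screwdriver and the blue device where they are.

Things in the scene. Friction and masses are not known exactly. Their poses are not given: they have to be found in the camera images.
- housing_a: red open-topped metal housing (tray), 110 x 52 x 24 mm (x, y, z), floor and walls 3 mm, 0.16 kg; origin at the centre of its underside, x along its length. A rib across it (x +16 to +19 mm, top 13 mm up) fences off a pocket at its +x end; the rest inside (x -52 to +16, y +-23 mm) is empty but for thin screw bosses in the corners. Stands on the carrier, x along the carrier's x
- housing_b: the other red housing, the same in shape and size as housing_a. The one with the battery in it is the workpiece, the other is left alone
- battery: flat black battery with a yellow band across it, 28 x 40 x 12 mm, 0.045 kg, origin at the centre of its underside; lies loose in the pocket of one of the housings, 36 mm from that housing's origin along its +x and 3 mm up; about 2.5 mm of play
- circuit_board: pale grey circuit board with metal chips, 28 x 40 mm, board 6 mm thick (9 mm over the chips), origin at the centre of its underside; lies in the pocket of the other housing
- carrier: fixed flat grey plate on the table, 170 x 250 x 6 mm, origin at the centre of its underside; the housings stand on its top (6 mm up) about 58 mm either side of its centre along its y, more than 50 mm apart
- jig: fixed aluminium holding jig, about 164 x 220 mm (x, y); origin on the table; its fence stands along its far (+x) side and its stop block across its +y end; open at its -x side and -y end. It may stand left or right of the carrier
- bed: the jig's fixed bed plate, 12 mm thick, its top 12 mm above the table; in the jig's axes (same origin) it spans x -90 to +60 mm, y -110 to +110 mm
- fence: dark steel fence of the jig, fixed: inner face at jig x = +60 mm, 14 mm thick, 220 mm long along y, top 42 mm above the table (30 mm above the bed)
- stop: blue stop block of the jig, fixed: inner face at jig y = +92 mm, 18 mm thick, from the fence to jig x = -75 mm, top 34 mm above the table (22 mm above the bed)
- corner (a point): the inner corner where the fence's face, the stop's face and the bed's top meet: jig (+60, +92) mm, 12 mm above the table; axes as the jig's. A seated housing's origin is at (-26, -55, 0) mm from it, its length along the jig's y, either way round
- screwdriver: loose screwdriver with a black handle, about 170 mm long, lying between the robot and the work; leave alone
- blue_device: loose closed blue device, 45 x 105 x 24 mm, lying beyond the work; origin at the centre of its underside; leave alone
Not all that is in view belongs to the job. There is more than one size of the battery; the one meant has the size given above. Leave any pink look-alike of the housing_b alone.

How it is judged:
By the outcome, as a careful person would: the job done as asked, in the order asked, and still so for the second after the job is handed in, while the arm keeps its last pose, push and grip.
It also fails if it takes over 64 s, if anything falls off the work surface, if the arm or the gripper's body presses on something with over 40 N, if the wrist force passes 120 N, or if a joint passes its speed limit or range.

ROBOT

A 6-joint arm with a two-finger parallel gripper is mounted at the origin on the work surface. World frame = base frame: x ahead of the robot, y to its left, z up, the work surface at z = 0. Lengths are in m, angles in rad, forces in N, time in s.
With the tool pointing down it reaches from about 0.2 to 0.875 m from the base axis. Payload 3.4 kg.
Tool frame: the origin (TCP) lies at the very end of the fingers, on their centre line; the grasp point (between the pads) lies 19 mm behind it; x points along the fingers, z is the direction in which the jaws open and shut, and the axes are right-handed (so a half turn about x gives the same grasp; the last joint's range is limited). The gripper opens to 94 mm and grips with 3 to 60 N. Pads are 16 mm wide; open, the fingers measure 119 mm over their backs; the gripper's body (75 mm by 177 mm) begins 78 mm behind the grasp point.
Start: joints at [1.207, 0.276, 1.505, -0, 1.361, -0.121], TCP at [0.138, 0.558, 0.205] pointing down, gripper open.
Joint ranges: [-2.89, 2.89], [-0.75, 2.08], [0.22, 2.7], [-1.18, 4.32], [0.11, 2.71], [-2.7, 2.7]. Speed limits (rad/s): [2.57, 2.57, 3.14, 3.14, 3.14, 3.14].

INTERFACE

Orientations are given as a rotation vector (axis times angle).
In Python, from workcell import robot gives the robot as it stands.
- The arm moves only by the tool play_rows, never from a script. Its argument "motion" is a list of rows, each an object with "travel": the shift along the tool's x, y, z in m, a list of three; "rot": the turn, a rotation vector about the tool's x, y, z in degrees, a list of three; "gripper": the opening, from 0 (shut) to 1 (fully open). In form: [{"travel": [dx, dy, dz], "rot": [wx, wy, wz], "gripper": gripper}, ...]. A call has 1 to 20 rows; each row shifts and turns the commanded pose from where the row before left it, along the tool's axes as they then stand; what a row does not reach is not made up. A row lasts 1/10 s, in which the tool goes at most 50 mm and 8.59 degrees, less where a joint would pass 70% of its speed; a pose out of reach is approached as far as the arm can. A call is refused whole if a number of a shift passes 0.05 or a number of a turn 8.59, either way. A call with a gripper value outside its range is refused whole. The fingers move at their own pace and stop on an object; the grip force is fixed at half the most. Time passes only in rows, so rows that do not move let the fingers close. It gives the time, the measured TCP pose, the force and the opening at its end, in the units of the state.
- robot.get_obs(): the state, without advancing time (a new reading comes with each control period).
- robot.capture(name): name is "side" or "top" or "wrist"; returns a dict with "pixels" (384x512x3 uint8, red, green, blue), "vfov" (degrees; the focal length in pixels is half the picture's height over the tangent of half this angle, whatever the lens; pixels are square), "cx", "cy" (the principal point, pixels), "distortion" ([k1, k2, p1, p2, k3] as OpenCV has them; the pictures are not rectified), "extrinsics" (4x4, takes a point from camera to world coordinates). Camera axes: x right, y up, looking along -z (the intrinsics and any distortion apply to the point x, -y, -z); pixel columns grow to the right and rows downward; lengths in m; the calibration is good to about 2 mm. A picture is of the moment at which its call begins. There is no depth.
- robot.sign_off(): hands the job in, once; it reports no verdict.
The state is a dict: "t": time; "joint_positions": joint angles; "joint_vel": joint speeds; "joint_torque": joint torques, N m; "eef_pos": TCP position; "tool_rot": TCP orientation; "wrist_force": force on the tool from outside, world axes, zero at the start; "ft_torque": the same for the moment, N m; "finger_gap": finger opening in m.
Only numpy, scipy, OpenCV 4.12 (cv2) and the standard library are available. Lean on these libraries where they do the work, as an engineer would, in place of code of your own. Each camera call takes 0.05 s, during which the arm holds its last target. There are 200 camera calls.

## Working session

There is one attempt and no reset: what is moved stays moved. The work goes in short steps, Python scripts to look and compute and a tool call to move; the robot and the scene stay as the last step left them, time stands still between calls to the robot, and variables do not carry over. Pictures are saved under pics/ and viewed, about 8 in all and at most 12, crops included, and the job is handed in when it is done.

Besides the shell and the picture viewer there is one more tool, called after ">>>" as name([rows], argument=value, ...), one row to a line, values as JSON. play_rows: Moves the arm, as the interface text tells. Its arguments: {"type":"object","properties":{"motion":{"type":"array"}},"required":["motion"]}

```bash
ls; mkdir -p pics; python3 - <<'E'
from workcell import robot
import cv2,pickle
for n in("top","side"):
    c=robot.capture(n); pickle.dump(c,open(n+".pkl","wb"))
    cv2.imwrite(f"pics/{n}0.png",c["pixels"][:,:,::-1]); print(n,c["vfov"],c["cx"],c["cy"],c["distortion"],c["extrinsics"].round(3).tolist())
print(robot.get_obs())
E
```

```text
pics
top 52.45445313506741 254.2359881098854 189.3112857839819 [0.00670142 0.         0.         0.         0.        ] [[0.014, 0.975, -0.221, 0.405], [-1.0, 0.013, -0.004, 0.026], [-0.001, 0.221, 0.975, 0.84], [0.0, 0.0, 0.0, 1.0]]
side 53.64678959433742 259.7895833820918 190.3624206433785 [0.029583 0.       0.       0.       0.      ] [[0.971, 0.14, -0.196, 0.392], [-0.239, 0.482, -0.843, -0.694], [-0.023, 0.865, 0.502, 0.483], [0.0, 0.0, 0.0, 1.0]]
{'t': 0.1, 'joint_positions': array([ 1.20702004e+00,  2.76522324e-01,  1.50596376e+00, -2.80562543e-05,
        1.36068919e+00, -1.20983841e-01]), 'joint_vel': array([-0.00052164, -0.00195322, -0.00326169, -0.00010473, -0.00071214,
       -0.0011029 ]), 'joint_torque': array([ 1.51057142e-03, -4.05451834e+01, -2.37778437e+01,  7.03251245e-02,
        2.96930107e-02, -4.25987446e-05]), 'eef_pos': array([0.13807012, 0.55767503, 0.20471366]), 'tool_rot': array([-1.0294116 ,  1.31569296,  1.02800733]), 'wrist_force': array([-0.91850118, -0.36525828, -0.25197826]), 'ft_torque': array([ 0.00093625, -0.01787938,  0.03506324]), 'finger_gap': 0.0941324848271868}
```

View pics/top0.png

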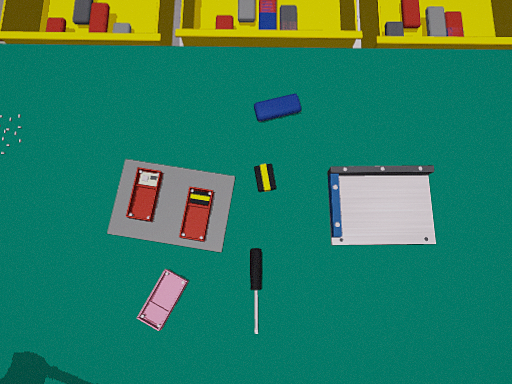

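View pics/side0.png

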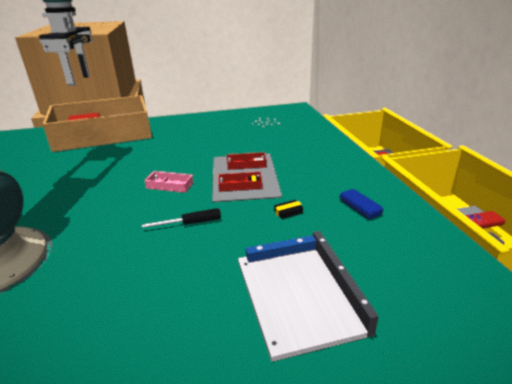

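The top view shows these red-housing candidates:
- Housing with battery, around (197,214): chosen.
- Housing with white board, around (145,193).
- Pink look-alike, around (163,299).
- Loose battery, around (265,177): a decoy.

The jig is on the right. Its fence is along row 169 and its blue stop along column 337. Next I'll measure the housing and the jig.

```bash
cat > h.py <<'E'
import numpy as np,cv2
def K(c):
    f=c["pixels"].shape[0]/2/np.tan(np.radians(c["vfov"])/2)
    return np.array([[f,0,c["cx"]],[0,f,c["cy"]],[0,0,1.]])
def proj(c,P):
    E=np.array(c["extrinsics"]);Q=(np.atleast_2d(P)-E[:3,3])@E[:3,:3]*[1,-1,-1]
    return cv2.projectPoints(Q,np.zeros(3),np.zeros(3),K(c),np.array(c["distortion"]))[0][:,0]
def ortho(c,x0,x1,y0,y1,z,s=0.0005):
    "row: x decreasing from x1, col: y decreasing from y1"
    xs=np.arange(x1,x0,-s);ys=np.arange(y1,y0,-s)
    X,Y=np.meshgrid(xs,ys,indexing="ij")
    p=proj(c,np.c_[X.ravel(),Y.ravel(),np.full(X.size,z)]).astype(np.float32).reshape(*X.shape,2)
    return cv2.remap(c["pixels"],p[...,0],p[...,1],cv2.INTER_CUBIC)
def unproj(c,uv,z):
    n=cv2.undistortPoints(np.array(uv,float).reshape(-1,1,2),K(c),np.array(c["distortion"]))[:,0]
    E=np.array(c["extrinsics"]);d=(np.c_[n,np.ones(len(n))]*[1,-1,-1])@E[:3,:3].T
    return E[:3,3]+d*((z-E[2,3])/d[:,2])[:,None]
E
python3 - <<'E'
from h import *
import pickle
c=pickle.load(open("top.pkl","rb"))
print(unproj(c,[(197,214),(145,193)],.03).round(3),unproj(c,[(332,170),(434,170),(332,244),(436,243)],.012).round(3))
a=ortho(c,.2,.5,-.03,.27,.03,.00075); b=ortho(c,.25,.5,-.4,-.1,.012,.00075)
cv2.imwrite("pics/or.png",np.hstack([a,np.pad(b,((0,a.shape[0]-b.shape[0]),(0,0),(0,0)))])[:,:,::-1]); print(a.shape,b.shape)
E
```

```text
[[0.534 0.149 0.03 ]
 [0.578 0.262 0.03 ]] [[ 0.639 -0.141  0.012]
 [ 0.642 -0.365  0.012]
 [ 0.477 -0.136  0.012]
 [ 0.483 -0.355  0.012]]
(400, 401, 3) (334, 401, 3)
```

View pics/or.png

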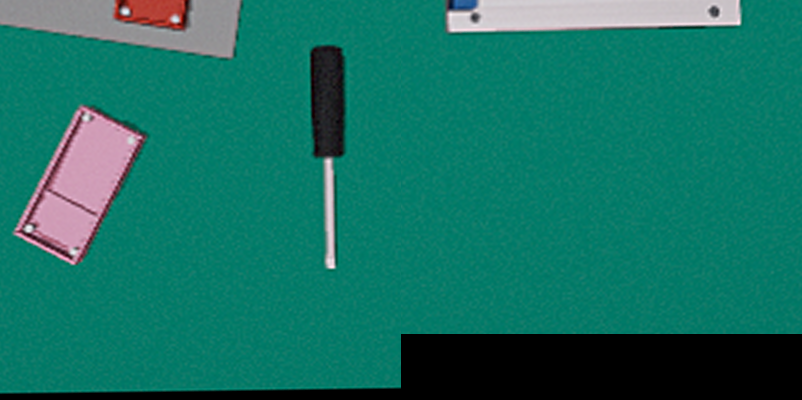

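That crop covered the wrong x range and showed only the pink housing and the screwdriver. I'll recentre it and measure by segmentation.

```bash
python3 - <<'E'
from h import *
import pickle
c=pickle.load(open("top.pkl","rb")); s=.00075
a=ortho(c,.44,.68,.06,.33,.03,s); b=ortho(c,.44,.68,-.39,-.11,.012,s)
h=cv2.cvtColor(a,cv2.COLOR_RGB2HSV); m=(((h[...,0]<8)|(h[...,0]>172))&(h[...,1]>150)&(h[...,2]>60)).astype(np.uint8)
y=((h[...,0]>20)&(h[...,0]<35)&(h[...,1]>120)).astype(np.uint8)
m=cv2.morphologyEx(m,cv2.MORPH_CLOSE,np.ones((9,9)))
for M in(m,y):
  for k in cv2.findContours(M,cv2.RETR_EXTERNAL,cv2.CHAIN_APPROX_NONE)[0]:
    if cv2.contourArea(k)<100: continue
    q=cv2.boxPoints(cv2.minAreaRect(k)); w=np.c_[.68-q[:,1]*s,.33-q[:,0]*s]
    print(w.round(4).tolist(),w.mean(0).round(4),np.linalg.norm(w[1]-w[0]).round(4),np.linalg.norm(w[2]-w[1]).round(4))
    if M is m: cv2.polylines(a,[q.astype(np.int32)],True,(0,255,255))
cv2.imwrite("pics/or2.png",cv2.resize(np.hstack([a,b]),None,fx=1.08,fy=1.08)[:,:,::-1]); print(a.shape,b.shape)
E
```

```text
[[0.48590001463890076, 0.18549999594688416], [0.5946000218391418, 0.16920000314712524], [0.5867000222206116, 0.11630000174045563], [0.4779999852180481, 0.13259999454021454]] [0.5363 0.1509] 0.11 0.0536
[[0.5260999798774719, 0.29919999837875366], [0.6355000138282776, 0.2833000123500824], [0.6273000240325928, 0.22689999639987946], [0.517799973487854, 0.24279999732971191]] [0.5767 0.2631] 0.1106 0.057
[[0.5684000253677368, 0.16750000417232513], [0.5800999999046326, 0.16590000689029694], [0.5740000009536743, 0.12380000203847885], [0.5623999834060669, 0.12540000677108765]] [0.5712 0.1457] 0.0118 0.0425
(321, 360, 3) (321, 374, 3)
```

View pics/or2.png

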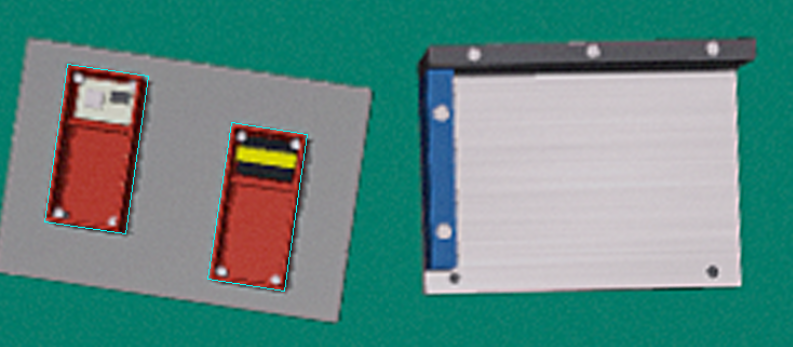

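The crop confirms the choice: the battery housing is centred at (0.536, 0.151) with yaw about -8.5° and its battery end away from the robot. The other housing clearly holds the board. From the bed edges, the jig has yaw about +1.3° and its corner is at about (0.626, -0.149). Next I'll plan the approach to above the housing.

```bash
cat >> h.py <<'E'
from scipy.spatial.transform import Rotation as R
def state(o):
    M=R.from_rotvec(o["tool_rot"]).as_matrix()
    print("t",o["t"],"p",np.round(o["eef_pos"],4),"q",np.round(o["joint_positions"],3),"gap",round(o["finger_gap"],4),"F",np.round(o["wrist_force"],1),"jawyaw",np.degrees(np.arctan2(M[1,2],M[0,2])).round(2),"\n",M.round(4))
    return M
def plan(o,pos,jaw):
    "rotate first about the tool's x to jaw yaw, with x straight down; then the travel in the new tool frame"
    M=state(o); z=np.array([np.cos(np.radians(jaw)),np.sin(np.radians(jaw)),0]); x=np.array([0,0,-1.]); T=np.c_[x,np.cross(z,x),z]
    print("rot",np.degrees(R.from_matrix(M.T@T).as_rotvec()).round(2),"travel",(T.T@(np.array(pos)-o["eef_pos"])).round(4))
E
python3 - <<'E'
from h import *
from workcell import robot
o=robot.get_obs()
for j in(81.5,-98.5): plan(o,[.536,.151,.12],j)
E
```

```text
t 0.1 p [0.1381 0.5577 0.2047] q [ 1.207  0.277  1.506 -0.     1.361 -0.121] gap 0.0941 F [-0.9 -0.4 -0.3] jawyaw 76.09 
 [[-5.000e-04 -9.707e-01  2.404e-01]
 [-1.500e-03  2.404e-01  9.707e-01]
 [-1.000e+00  2.000e-04 -1.600e-03]]
rot [-5.41 -0.09 -0.01] travel [ 0.0847 -0.4537 -0.3434]
t 0.1 p [0.1381 0.5577 0.2047] q [ 1.207  0.277  1.506 -0.     1.361 -0.121] gap 0.0941 F [-0.9 -0.4 -0.3] jawyaw 76.09 
 [[-5.000e-04 -9.707e-01  2.404e-01]
 [-1.500e-03  2.404e-01  9.707e-01]
 [-1.000e+00  2.000e-04 -1.600e-03]]
rot [ 1.7459e+02 -2.0000e-02  1.4000e-01] travel [0.0847 0.4537 0.3434]
```

>>> play_rows([
  {"travel": [0,0,0],"rot": [-5.4,0,0],"gripper": 1},
  {"travel": [0.006,-0.032,-0.0245],"rot": [0,0,0],"gripper": 1},
  {"travel": [0.006,-0.032,-0.0245],"rot": [0,0,0],"gripper": 1},
  {"travel": [0.006,-0.032,-0.0245],"rot": [0,0,0],"gripper": 1},
  {"travel": [0.006,-0.032,-0.0245],"rot": [0,0,0],"gripper": 1},
  {"travel": [0.006,-0.032,-0.0245],"rot": [0,0,0],"gripper": 1},
  {"travel": [0.006,-0.032,-0.0245],"rot": [0,0,0],"gripper": 1},
  {"travel": [0.006,-0.032,-0.0245],"rot": [0,0,0],"gripper": 1},
  {"travel": [0.006,-0.032,-0.0245],"rot": [0,0,0],"gripper": 1},
  {"travel": [0.006,-0.032,-0.0245],"rot": [0,0,0],"gripper": 1},
  {"travel": [0.006,-0.032,-0.0245],"rot": [0,0,0],"gripper": 1},
  {"travel": [0.006,-0.032,-0.0245],"rot": [0,0,0],"gripper": 1},
  {"travel": [0.006,-0.032,-0.0245],"rot": [0,0,0],"gripper": 1},
  {"travel": [0.006,-0.032,-0.0245],"rot": [0,0,0],"gripper": 1},
  {"travel": [0.006,-0.032,-0.0245],"rot": [0,0,0],"gripper": 1},
  {"travel": [0,0,0],"rot": [0,0,0],"gripper": 1},
  {"travel": [0,0,0],"rot": [0,0,0],"gripper": 1},
])

```text
t: 1.8
eef_pos: [0.5302, 0.152, 0.1207]
tool_rot: [-1.096, 1.278, 1.099]
wrist_force: [-0.8, -0.1, -0.2]
finger_gap: 0.094
```

```bash
python3 - <<'E'
from h import *
from workcell import robot
plan(robot.get_obs(),[.542,.150,.012],81.5)
c=robot.capture("wrist"); im=c["pixels"].copy()
for ang,ctr,z in((-8.5,(.536,.151),.03),):
    d=np.array([[-55,-26],[55,-26],[55,26],[-55,26]])/1e3; a=np.radians(ang)
    w=d@np.array([[np.cos(a),np.sin(a)],[-np.sin(a),np.cos(a)]])+ctr
    cv2.polylines(im,[proj(c,np.c_[w,np.full(4,z)]).astype(np.int32)],True,(0,255,255))
cv2.imwrite("pics/w1.png",im[:,:,::-1])
E
```

```text
t 1.8 p [0.5302 0.152  0.1207] q [ 1.530e-01  3.030e-01  1.687e+00  1.000e-03  1.153e+00 -1.268e+00] gap 0.094 F [-0.8 -0.1 -0.2] jawyaw 81.37 
 [[-2.200e-03 -9.887e-01  1.501e-01]
 [ 3.000e-04  1.501e-01  9.887e-01]
 [-1.000e+00  2.200e-03 -1.000e-04]]
rot [-0.13 -0.   -0.13] travel [ 0.1087 -0.0119 -0.0003]
```

View pics/w1.png

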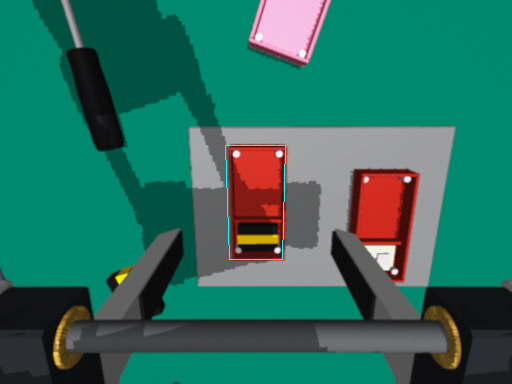

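The wrist picture shows the predicted outline (cyan, corners (227,145)–(285,260)) lying exactly on the battery housing. Both fingers have clear carrier on either side, so I'll descend and grip.

>>> play_rows([
  {"travel": [0.03,-0.006,0],"rot": [0,0,-0.1],"gripper": 1},
  {"travel": [0.03,-0.006,0],"rot": [0,0,0],"gripper": 1},
  {"travel": [0.03,0,0],"rot": [0,0,0],"gripper": 1},
  {"travel": [0.02,0,0],"rot": [0,0,0],"gripper": 1},
  {"travel": [0,0,0],"rot": [0,0,0],"gripper": 0.75},
  {"travel": [0,0,0],"rot": [0,0,0],"gripper": 0.5},
  {"travel": [0,0,0],"rot": [0,0,0],"gripper": 0.4},
  {"travel": [0,0,0],"rot": [0,0,0],"gripper": 0.3},
  {"travel": [0,0,0],"rot": [0,0,0],"gripper": 0.3},
  {"travel": [0,0,0],"rot": [0,0,0],"gripper": 0.3},
])

```text
t: 2.85
eef_pos: [0.5431, 0.1509, 0.0123]
tool_rot: [-1.1, 1.273, 1.097]
wrist_force: [-0.8, 0.6, 3.3]
finger_gap: 0.0519
```

```bash
python3 -c "
from h import *
from workcell import robot
state(robot.get_obs())"
```

```text
t 2.85 p [0.5431 0.1509 0.0123] q [ 1.480e-01  4.310e-01  1.801e+00 -1.000e-03  9.060e-01 -1.274e+00] gap 0.0519 F [-0.8  0.6  3.3] jawyaw 81.49 
 [[ 3.20e-03 -9.89e-01  1.48e-01]
 [ 0.00e+00  1.48e-01  9.89e-01]
 [-1.00e+00 -3.20e-03  5.00e-04]]
```

>>> play_rows([
  {"travel": [-0.005,0,0],"rot": [0,0,0],"gripper": 0.3},
  {"travel": [-0.015,0,0],"rot": [0,0,0],"gripper": 0.3},
  {"travel": [-0.02,0,0],"rot": [0,0,0],"gripper": 0.3},
  {"travel": [-0.02,0,0],"rot": [0,0,0],"gripper": 0.3},
  {"travel": [-0.02,0,0],"rot": [0,0,0],"gripper": 0.3},
  {"travel": [-0.01,0,0],"rot": [0,0,0],"gripper": 0.3},
  {"travel": [0,0,0],"rot": [0,0,0],"gripper": 0.3},
])

```text
t: 3.55
eef_pos: [0.5433, 0.151, 0.1028]
tool_rot: [-1.101, 1.272, 1.096]
wrist_force: [-1.1, 0.0, -2.3]
finger_gap: 0.0518
```

```bash
python3 - <<'E'
from h import *
from workcell import robot
o=robot.get_obs()
# target: housing 35 mm off fence, 15 mm off stop; TCP at housing x +7 (towards jig -y)
a=np.radians(1.3);Rz=np.array([[np.cos(a),-np.sin(a)],[np.sin(a),np.cos(a)]])
p=np.array([.626,-.149])+Rz@[-.026-.035,-.055-.015-.007]; print(p)
plan(o,[*p,.09],1.3)
E
```

```text
[ 0.56676263 -0.22736411]
t 3.55 p [0.5433 0.151  0.1028] q [ 0.148  0.333  1.691 -0.     1.113 -1.274] gap 0.0518 F [-1.1  0.  -2.3] jawyaw 81.48 
 [[ 4.500e-03 -9.890e-01  1.481e-01]
 [ 2.000e-04  1.481e-01  9.890e-01]
 [-1.000e+00 -4.400e-03  9.000e-04]]
rot [80.18  0.22  0.17] travel [ 0.0128 -0.3788  0.0149]
```

>>> play_rows([
  {"travel": [0,0,0],"rot": [3,0,0],"gripper": 0.3},
  {"travel": [0,0,0],"rot": [6,0,0],"gripper": 0.3},
  {"travel": [0,0,0],"rot": [6,0,0],"gripper": 0.3},
  {"travel": [0,0,0],"rot": [6,0,0],"gripper": 0.3},
  {"travel": [0,0,0],"rot": [6,0,0],"gripper": 0.3},
  {"travel": [0,0,0],"rot": [6,0,0],"gripper": 0.3},
  {"travel": [0,0,0],"rot": [6,0,0],"gripper": 0.3},
  {"travel": [0,0,0],"rot": [6,0,0],"gripper": 0.3},
  {"travel": [0,0,0],"rot": [6,0,0],"gripper": 0.3},
  {"travel": [0,0,0],"rot": [6,0,0],"gripper": 0.3},
  {"travel": [0,0,0],"rot": [6,0,0],"gripper": 0.3},
  {"travel": [0,0,0],"rot": [6,0,0],"gripper": 0.3},
  {"travel": [0,0,0],"rot": [6,0,0],"gripper": 0.3},
  {"travel": [0,0,0],"rot": [5.2,0,0],"gripper": 0.3},
  {"travel": [0,0,0],"rot": [0,0,0],"gripper": 0.3},
])

```text
t: 5.05
eef_pos: [0.5414, 0.1507, 0.1001]
tool_rot: [-0.018, 1.572, 0.017]
wrist_force: [0.2, 0.2, -1.5]
finger_gap: 0.0515
```

>>> play_rows([
  {"travel": [0,-0.01,0],"rot": [0,0,0],"gripper": 0.3},
  {"travel": [0,-0.02,0.001],"rot": [0,0,0],"gripper": 0.3},
  {"travel": [0,-0.03,0.001],"rot": [0,0,0],"gripper": 0.3},
  {"travel": [0,-0.03,0.001],"rot": [0,0,0],"gripper": 0.3},
  {"travel": [0,-0.03,0.001],"rot": [0,0,0],"gripper": 0.3},
  {"travel": [0,-0.03,0.001],"rot": [0,0,0],"gripper": 0.3},
  {"travel": [0,-0.03,0.001],"rot": [0,0,0],"gripper": 0.3},
  {"travel": [0,-0.03,0.001],"rot": [0,0,0],"gripper": 0.3},
  {"travel": [0,-0.03,0.001],"rot": [0,0,0],"gripper": 0.3},
  {"travel": [0,-0.03,0.001],"rot": [0,0,0],"gripper": 0.3},
  {"travel": [0,-0.03,0.001],"rot": [0,0,0],"gripper": 0.3},
  {"travel": [0,-0.03,0.001],"rot": [0,0,0],"gripper": 0.3},
  {"travel": [0,-0.03,0.001],"rot": [0,0,0],"gripper": 0.3},
  {"travel": [0,-0.02,0.001],"rot": [0,0,0],"gripper": 0.3},
  {"travel": [0,0,0],"rot": [0,0,0],"gripper": 0.3},
  {"travel": [0,0,0],"rot": [0,0,0],"gripper": 0.3},
])

```text
t: 6.65
eef_pos: [0.5633, -0.2284, 0.1011]
tool_rot: [-0.016, 1.57, 0.018]
wrist_force: [-0.4, -0.5, -2.5]
finger_gap: 0.0519
```

```bash
python3 - <<'E'
from h import *
from workcell import robot
plan(robot.get_obs(),[.567,-.227,.024],1.3)
c=robot.capture("wrist"); im=c["pixels"].copy()
a=np.radians(1.3);Rz=np.array([[np.cos(a),-np.sin(a)],[np.sin(a),np.cos(a)]])
def dr(pts,z,col):
    w=np.array(pts)/1e3@Rz.T+[.626,-.149]; cv2.polylines(im,[proj(c,np.c_[w,np.full(len(w),z)]).astype(np.int32)],False,col)
dr([(0,0),(0,-202)],.042,(0,255,0)); dr([(0,0),(-135,0)],.034,(255,0,255)); dr([(0,0),(0,-202),(-150,-202)],.012,(255,128,0))
cv2.imwrite("pics/w2.png",im[:,:,::-1])
E
```

```text
t 6.65 p [ 0.5633 -0.2284  0.1011] q [-0.501  0.397  1.592  0.002  1.153 -0.523] gap 0.0519 F [-0.4 -0.5 -2.5] jawyaw 1.25 
 [[ 6.000e-04 -2.190e-02  9.998e-01]
 [ 1.400e-03  9.998e-01  2.190e-02]
 [-1.000e+00  1.400e-03  6.000e-04]]
rot [-0.05  0.04 -0.08] travel [0.0771 0.0013 0.0037]
```

View pics/w2.png

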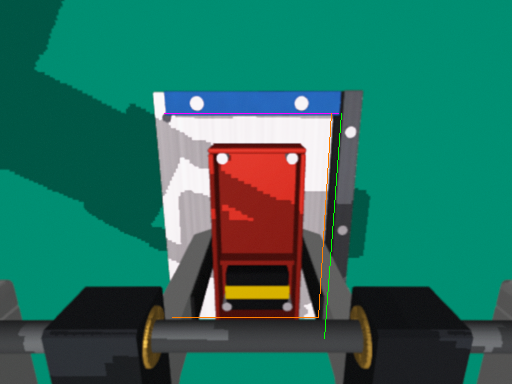

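The housing is held level above the bed with its battery inside. The stop's top edge at row 113 and the fence edge at column ~340 agree with my predicted lines. I'll lower it, then step down onto the bed.

>>> play_rows([
  {"travel": [0.01,0,0.002],"rot": [0,0,0],"gripper": 0.3},
  {"travel": [0.02,0,0.002],"rot": [0,0,0],"gripper": 0.3},
  {"travel": [0.02,0,0],"rot": [0,0,0],"gripper": 0.3},
  {"travel": [0.02,0,0],"rot": [0,0,0],"gripper": 0.3},
  {"travel": [0.008,0,0],"rot": [0,0,0],"gripper": 0.3},
  {"travel": [0.002,0,0],"rot": [0,0,0],"gripper": 0.3},
  {"travel": [0.002,0,0],"rot": [0,0,0],"gripper": 0.3},
  {"travel": [0,0,0],"rot": [0,0,0],"gripper": 0.3},
  {"travel": [0,0,0],"rot": [0,0,0],"gripper": 0.3},
])

```text
t: 7.6
eef_pos: [0.5687, -0.2289, 0.0205]
tool_rot: [-0.018, 1.568, 0.017]
wrist_force: [-0.5, 1.0, -2.1]
finger_gap: 0.0518
```

>>> play_rows([
  {"travel": [0.001,0,0],"rot": [0,0,0],"gripper": 0.3},
  {"travel": [0.001,0,0],"rot": [0,0,0],"gripper": 0.3},
  {"travel": [0,0,0],"rot": [0,0,0],"gripper": 0.3},
  {"travel": [0,0,0],"rot": [0,0,0],"gripper": 0.3},
])

```text
t: 8.0
eef_pos: [0.5684, -0.2288, 0.0183]
tool_rot: [-0.018, 1.568, 0.017]
wrist_force: [0.1, 0.6, 2.7]
finger_gap: 0.0516
```

On the bed (net contact about +5 N). Now I'll slide it toward the stop while still gripped.

>>> play_rows([
  {"travel": [-0.0005,0.002,0],"rot": [0,0,0],"gripper": 0.3},
  {"travel": [0,0.003,0],"rot": [0,0,0],"gripper": 0.3},
  {"travel": [0,0.003,0],"rot": [0,0,0],"gripper": 0.3},
  {"travel": [0,0.003,0],"rot": [0,0,0],"gripper": 0.3},
  {"travel": [0,0.002,0],"rot": [0,0,0],"gripper": 0.3},
  {"travel": [0,0,0],"rot": [0,0,0],"gripper": 0.3},
])

```text
t: 8.6
eef_pos: [0.5681, -0.2155, 0.0184]
tool_rot: [-0.018, 1.568, 0.018]
wrist_force: [0.0, -1.8, 2.1]
finger_gap: 0.0517
```

>>> play_rows([
  {"travel": [0,0.001,0],"rot": [0,0,0],"gripper": 0.3},
  {"travel": [0,0.001,0],"rot": [0,0,0],"gripper": 0.3},
  {"travel": [0,0,0],"rot": [0,0,0],"gripper": 0.3},
])

```text
t: 8.9
eef_pos: [0.5681, -0.214, 0.0184]
tool_rot: [-0.018, 1.568, 0.017]
wrist_force: [-0.3, -2.3, 3.6]
finger_gap: 0.0519
```

>>> play_rows([
  {"travel": [0,0.001,0],"rot": [0,0,0],"gripper": 0.3},
  {"travel": [0,0.001,0],"rot": [0,0,0],"gripper": 0.3},
  {"travel": [0,0,0],"rot": [0,0,0],"gripper": 0.3},
])

```text
t: 9.2
eef_pos: [0.5681, -0.2139, 0.0184]
tool_rot: [-0.021, 1.568, 0.015]
wrist_force: [-0.6, -7.9, 2.2]
finger_gap: 0.0519
```

>>> play_rows([
  {"travel": [0,0.001,0],"rot": [0,0,0],"gripper": 0.3},
  {"travel": [0,0,0],"rot": [0,0,0],"gripper": 0.3},
])

```text
t: 9.4
eef_pos: [0.5681, -0.2138, 0.0184]
tool_rot: [-0.023, 1.568, 0.014]
wrist_force: [-0.4, -10.9, 2.3]
finger_gap: 0.0519
```

It's against the stop (-9 N, about 3 N/mm). I'll relax, release, rise, close the fingers and move over the empty part of the tray.

>>> play_rows([
  {"travel": [0,-0.0015,0],"rot": [0,0,0],"gripper": 0.3},
  {"travel": [0,-0.0015,0],"rot": [0,0,0],"gripper": 0.3},
  {"travel": [0,0,0],"rot": [0,0,0],"gripper": 0.68},
  {"travel": [0,0,0],"rot": [0,0,0],"gripper": 0.68},
  {"travel": [0,0,0],"rot": [0,0,0],"gripper": 0.68},
  {"travel": [-0.01,0,0],"rot": [0,0,0],"gripper": 0.68},
  {"travel": [-0.02,0,0],"rot": [0,0,0],"gripper": 0.68},
  {"travel": [-0.025,0,0],"rot": [0,0,0],"gripper": 0.68},
  {"travel": [-0.025,0.004,0],"rot": [0,0,0],"gripper": 0},
  {"travel": [0,0.004,0],"rot": [0,0,0],"gripper": 0},
  {"travel": [0,0,0],"rot": [0,0,0],"gripper": 0},
  {"travel": [0,0,0],"rot": [0,0,0],"gripper": 0},
  {"travel": [0,0,0],"rot": [0,0,0],"gripper": 0},
  {"travel": [0,0,0],"rot": [0,0,0],"gripper": 0},
])

```text
t: 10.8
eef_pos: [0.5668, -0.2055, 0.097]
tool_rot: [-0.017, 1.571, 0.018]
wrist_force: [0.5, -0.3, -0.2]
finger_gap: 0.0193
```

```bash
python3 - <<'E'
from h import *
from workcell import robot
plan(robot.get_obs(),[.568,-.205,.019],1.3)
c=robot.capture("wrist"); cv2.imwrite("pics/w3.png",c["pixels"][:,:,::-1])
E
```

```text
t 10.8 p [ 0.5668 -0.2055  0.097 ] q [-4.640e-01  3.940e-01  1.608e+00  1.000e-03  1.140e+00 -4.860e-01] gap 0.0193 F [ 0.5 -0.3 -0.2] jawyaw 1.28 
 [[-1.000e-04 -2.240e-02  9.997e-01]
 [ 7.000e-04  9.997e-01  2.240e-02]
 [-1.000e+00  7.000e-04 -1.000e-04]]
rot [-0.02 -0.01 -0.04] travel [0.078  0.0004 0.0012]
```

View pics/w3.png

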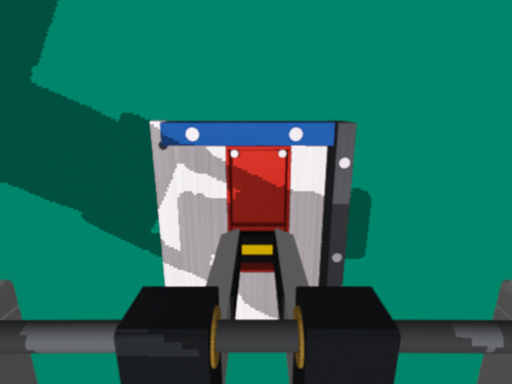

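The housing stands at the stop, square, battery inside (end wall at row 147, rib at row ~226). I'll finish closing and check numerically that the finger footprint falls inside the empty bay.

>>> play_rows([
  {"travel": [0,0,0],"rot": [0,0,0],"gripper": 0},
  {"travel": [0,0,0],"rot": [0,0,0],"gripper": 0},
  {"travel": [0,0,0],"rot": [0,0,0],"gripper": 0},
])

```text
t: 11.15
eef_pos: [0.5674, -0.2057, 0.098]
tool_rot: [-0.018, 1.569, 0.018]
wrist_force: [-0.6, 0.3, -0.2]
finger_gap: 0.0007
```

```bash
python3 - <<'E'
from h import *
from workcell import robot
plan(robot.get_obs(),[.568,-.205,.019],1.3)
c=robot.capture("wrist")
print("px: end wall top", unproj(c,[(234,147),(283,147)],.036).round(4), "rib top",unproj(c,[(235,227),(285,227)],.025).round(4),"outer side rims at row 200",unproj(c,[(228,190),(290,190)],.036).round(4))
E
```

```text
t 11.15 p [ 0.5674 -0.2057  0.098 ] q [-4.630e-01  3.930e-01  1.607e+00  1.000e-03  1.140e+00 -4.860e-01] gap 0.0007 F [-0.6  0.3 -0.2] jawyaw 1.28 
 [[ 1.600e-03 -2.240e-02  9.997e-01]
 [-1.000e-04  9.997e-01  2.240e-02]
 [-1.000e+00 -1.000e-04  1.600e-03]]
rot [-0.02  0.09  0.01] travel [0.079  0.0007 0.0006]
px: end wall top [[ 0.5496 -0.1532  0.036 ]
 [ 0.5879 -0.1523  0.036 ]] rib top [[ 0.5499 -0.2247  0.025 ]
 [ 0.594  -0.2237  0.025 ]] outer side rims at row 200 [[ 0.5448 -0.1881  0.036 ]
 [ 0.5953 -0.1869  0.036 ]]
```

>>> play_rows([
  {"travel": [0.02,0,0.001],"rot": [0,0,0],"gripper": 0},
  {"travel": [0.025,0,0.001],"rot": [0,0,0],"gripper": 0},
  {"travel": [0.02,0,0],"rot": [0,0,0],"gripper": 0},
  {"travel": [0.01,0,0],"rot": [0,0,0],"gripper": 0},
  {"travel": [0.004,0,0],"rot": [0,0,0],"gripper": 0},
  {"travel": [0,0,0],"rot": [0,0,0],"gripper": 0},
])

```text
t: 11.8
eef_pos: [0.5697, -0.2057, 0.019]
tool_rot: [-0.018, 1.569, 0.018]
wrist_force: [0.2, -0.2, 1.0]
finger_gap: 0.0002
```

>>> play_rows([
  {"travel": [0,0,0.003],"rot": [0,0,0],"gripper": 0},
  {"travel": [0,0,0.004],"rot": [0,0,0],"gripper": 0},
  {"travel": [0,0,0.004],"rot": [0,0,0],"gripper": 0},
  {"travel": [0,0,0],"rot": [0,0,0],"gripper": 0},
])

```text
t: 12.2
eef_pos: [0.5805, -0.2056, 0.0197]
tool_rot: [-0.019, 1.57, 0.018]
wrist_force: [-3.1, -0.7, 2.9]
finger_gap: 0.0005
```

>>> play_rows([
  {"travel": [0,0,0.003],"rot": [0,0,0],"gripper": 0},
  {"travel": [0,0,0.003],"rot": [0,0,0],"gripper": 0},
  {"travel": [0,0,0.003],"rot": [0,0,0],"gripper": 0},
  {"travel": [0,0,0.003],"rot": [0,0,0],"gripper": 0},
  {"travel": [0,0,0.003],"rot": [0,0,0],"gripper": 0},
  {"travel": [0,0,0.003],"rot": [0,0,0],"gripper": 0},
  {"travel": [0,0,0],"rot": [0,0,0],"gripper": 0},
])

```text
t: 12.9
eef_pos: [0.5985, -0.205, 0.0193]
tool_rot: [-0.018, 1.57, 0.018]
wrist_force: [-4.5, -1.3, 4.8]
finger_gap: -0.0001
```

>>> play_rows([
  {"travel": [0,0,0.002],"rot": [0,0,0],"gripper": 0},
  {"travel": [0,0,0.002],"rot": [0,0,0],"gripper": 0},
  {"travel": [0,0,0.002],"rot": [0,0,0],"gripper": 0},
  {"travel": [0,0,0],"rot": [0,0,0],"gripper": 0},
])

```text
t: 13.3
eef_pos: [0.6042, -0.2049, 0.0192]
tool_rot: [-0.018, 1.57, 0.018]
wrist_force: [-3.9, -0.6, 4.7]
finger_gap: 0.0006
```

>>> play_rows([
  {"travel": [0,0,0.002],"rot": [0,0,0],"gripper": 0},
  {"travel": [0,0,0.002],"rot": [0,0,0],"gripper": 0},
  {"travel": [0,0,0.002],"rot": [0,0,0],"gripper": 0},
  {"travel": [0,0,0],"rot": [0,0,0],"gripper": 0},
])

```text
t: 13.7
eef_pos: [0.6097, -0.2047, 0.0192]
tool_rot: [-0.018, 1.571, 0.018]
wrist_force: [-6.0, -0.8, 6.1]
finger_gap: 0.0002
```

>>> play_rows([
  {"travel": [0,0,0.0015],"rot": [0,0,0],"gripper": 0},
  {"travel": [0,0,0.001],"rot": [0,0,0],"gripper": 0},
  {"travel": [0,0,0],"rot": [0,0,0],"gripper": 0},
])

```text
t: 14.0
eef_pos: [0.6098, -0.2047, 0.0193]
tool_rot: [-0.018, 1.575, 0.018]
wrist_force: [-10.3, -1.5, 8.4]
finger_gap: 0.0004
```

```bash
python3 - <<'E'
from h import *
from workcell import robot
state(robot.get_obs())
t=robot.capture("top"); w=robot.capture("wrist")
b=ortho(t,.5,.68,-.34,-.11,.036,.0005)
cv2.imwrite("pics/t4.png",np.hstack([cv2.resize(b,(429,336)),w["pixels"][80:320:,120:400][:, :, :].repeat(1,0) if 0 else cv2.resize(w["pixels"][80:320,130:400],(370,336))])[:,:,::-1])
E
```

```text
t 14.0 p [ 0.6098 -0.2047  0.0193] q [-0.431  0.523  1.601 -0.002  1.022 -0.453] gap 0.0004 F [-10.3  -1.5   8.4] jawyaw 1.34 
 [[-4.700e-03 -2.330e-02  9.997e-01]
 [-0.000e+00  9.997e-01  2.330e-02]
 [-1.000e+00  1.000e-04 -4.700e-03]]
```

View pics/t4.png

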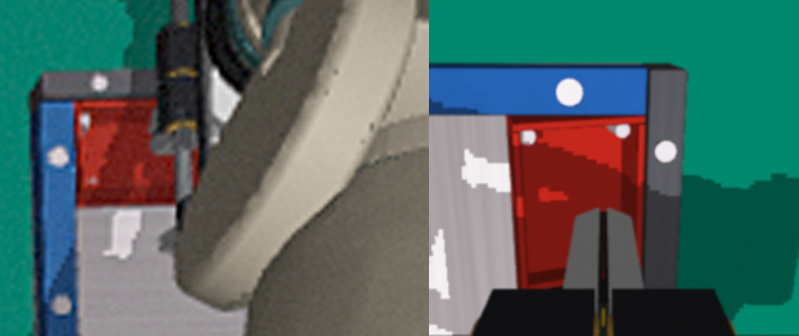

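The force built up at the fence, but the rim at the stop end looks slightly skewed in the wrist view. I'll zoom in on that.

```bash
python3 - <<'E'
from h import *
from workcell import robot
w=robot.capture("wrist");s=robot.capture("side")
cv2.imwrite("pics/w5.png",np.hstack([cv2.resize(w["pixels"][120:300,180:330],(500,600),interpolation=cv2.INTER_CUBIC),cv2.resize(s["pixels"][220:340,230:290],(300,600),interpolation=cv2.INTER_CUBIC)])[:,:,::-1])
E
```

```text
(no output)
```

View pics/w5.png

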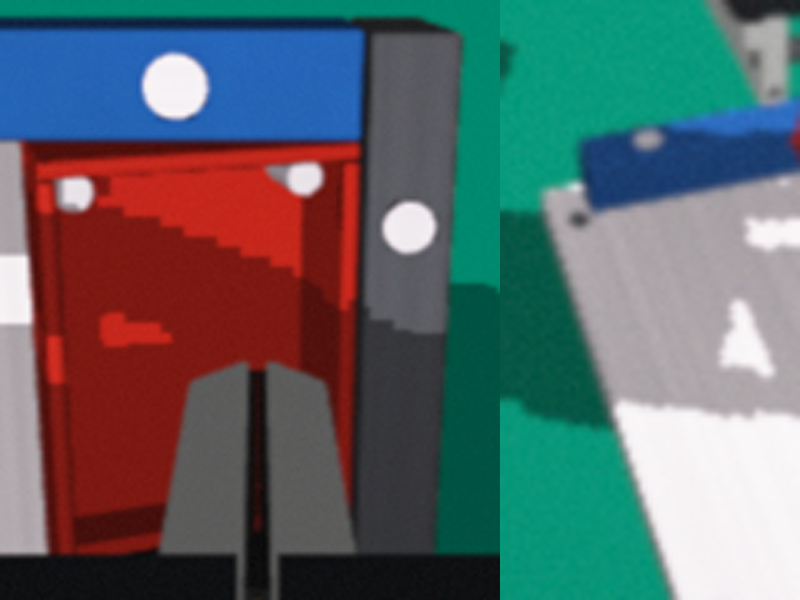

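The zoom shows the housing rolled: its robot-side outer face and end face are visible, with the rim skewed against the stop edge (rows 150–175). The vertical fingers pushed high on the wall and rolled it onto its leading edge. I'll back off to let it settle, tilt the tool so the tips lead toward the fence, then press the floor before pushing.

>>> play_rows([
  {"travel": [0,0,-0.002],"rot": [0,0,0],"gripper": 0},
  {"travel": [0,0,-0.002],"rot": [0,0,0],"gripper": 0},
  {"travel": [0,0,-0.003],"rot": [0,0,0],"gripper": 0},
  {"travel": [-0.003,0,-0.003],"rot": [0,0,0],"gripper": 0},
  {"travel": [-0.003,0,-0.002],"rot": [0,0,0],"gripper": 0},
  {"travel": [0,0,0],"rot": [0,-4,0],"gripper": 0},
  {"travel": [0,0,0],"rot": [0,-4,0],"gripper": 0},
  {"travel": [0,0,0],"rot": [0,-4,0],"gripper": 0},
  {"travel": [0,0,0],"rot": [0,0,0],"gripper": 0},
  {"travel": [0,0,0],"rot": [0,0,0],"gripper": 0},
])

```text
t: 15.2
eef_pos: [0.6016, -0.2053, 0.0256]
tool_rot: [-0.015, 1.359, 0.018]
wrist_force: [-0.2, 0.5, -0.1]
finger_gap: 0.0007
```

```bash
python3 - <<'E'
from h import *
from workcell import robot
state(robot.get_obs())
w=robot.capture("wrist")
im=w["pixels"].copy()
cv2.imwrite("pics/w6.png",cv2.resize(im[90:330,140:400],(650,600),interpolation=cv2.INTER_CUBIC)[:,:,::-1])
E
```

```text
t 15.2 p [ 0.6016 -0.2053  0.0256] q [-0.503  0.421  1.804  0.156  0.739 -0.631] gap 0.0007 F [-0.2  0.5 -0.1] jawyaw 1.25 
 [[ 2.100e-01 -2.160e-02  9.775e-01]
 [ 3.900e-03  9.998e-01  2.130e-02]
 [-9.777e-01 -6.000e-04  2.100e-01]]
```

View pics/w6.png

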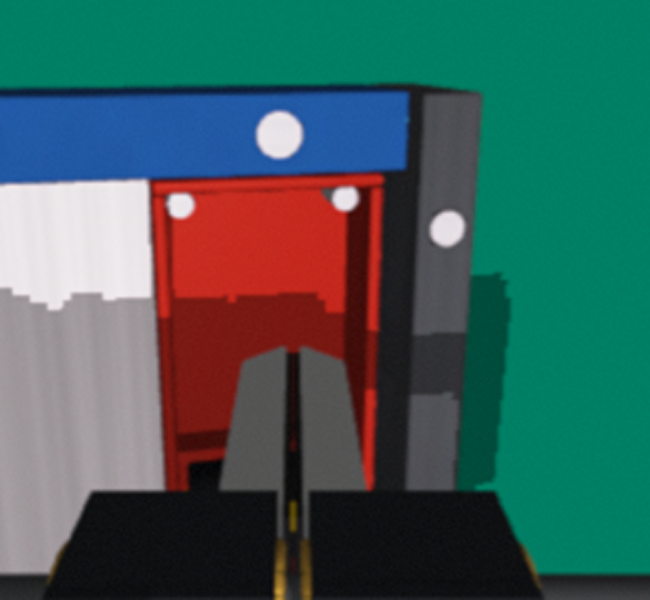

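The housing now sits flat: the rim is parallel to the stop and the battery is still in place. It's a few mm short of the fence, so I'll press the floor with the tilted tips and then push.

>>> play_rows([
  {"travel": [0.003,0,-0.0007],"rot": [0,0,0],"gripper": 0},
  {"travel": [0.003,0,-0.0007],"rot": [0,0,0],"gripper": 0},
  {"travel": [0.001,0,-0.0002],"rot": [0,0,0],"gripper": 0},
  {"travel": [0,0,0],"rot": [0,0,0],"gripper": 0},
])

```text
t: 15.65
eef_pos: [0.601, -0.2047, 0.0174]
tool_rot: [-0.015, 1.36, 0.019]
wrist_force: [0.2, 0.0, 0.5]
finger_gap: 0.0007
```

>>> play_rows([
  {"travel": [0.001,0,-0.0002],"rot": [0,0,0],"gripper": 0},
  {"travel": [0.001,0,-0.0002],"rot": [0,0,0],"gripper": 0},
  {"travel": [0,0,0],"rot": [0,0,0],"gripper": 0},
])

```text
t: 15.95
eef_pos: [0.6011, -0.205, 0.0159]
tool_rot: [-0.016, 1.359, 0.019]
wrist_force: [0.4, 0.6, -0.3]
finger_gap: 0.0008
```

>>> play_rows([
  {"travel": [0.001,0,-0.0002],"rot": [0,0,0],"gripper": 0},
  {"travel": [0.001,0,-0.0002],"rot": [0,0,0],"gripper": 0},
  {"travel": [0,0,0],"rot": [0,0,0],"gripper": 0},
])

```text
t: 16.25
eef_pos: [0.6012, -0.205, 0.0156]
tool_rot: [-0.016, 1.358, 0.019]
wrist_force: [-3.7, 1.8, 9.6]
finger_gap: 0.0001
```

>>> play_rows([
  {"travel": [0.001,0,-0.0002],"rot": [0,0,0],"gripper": 0},
  {"travel": [0,0,0],"rot": [0,0,0],"gripper": 0},
])

```text
t: 16.45
eef_pos: [0.6012, -0.205, 0.0155]
tool_rot: [-0.016, 1.358, 0.019]
wrist_force: [-6.0, 1.8, 15.7]
finger_gap: 0.0007
```

>>> play_rows([
  {"travel": [-0.0007,0.001,0.0002],"rot": [0,0,0],"gripper": 0},
  {"travel": [0.0002,0,0.001],"rot": [0,0,0],"gripper": 0},
  {"travel": [0.0004,0,0.002],"rot": [0,0,0],"gripper": 0},
  {"travel": [0.0004,0,0.002],"rot": [0,0,0],"gripper": 0},
  {"travel": [0.0004,0,0.002],"rot": [0,0,0],"gripper": 0},
  {"travel": [0,0,0],"rot": [0,0,0],"gripper": 0},
])

```text
t: 17.05
eef_pos: [0.6024, -0.2047, 0.0153]
tool_rot: [-0.02, 1.369, 0.021]
wrist_force: [-19.8, -5.0, 24.5]
finger_gap: 0.0003
```

>>> play_rows([
  {"travel": [0.0004,0,0.002],"rot": [0,0,0],"gripper": 0},
  {"travel": [0.0004,0,0.002],"rot": [0,0,0],"gripper": 0},
  {"travel": [0,0,0],"rot": [0,0,0],"gripper": 0},
])

```text
t: 17.35
eef_pos: [0.6072, -0.2039, 0.0153]
tool_rot: [-0.018, 1.368, 0.021]
wrist_force: [-17.9, -1.4, 22.3]
finger_gap: 0.0008
```

>>> play_rows([
  {"travel": [-0.001,0,0.0002],"rot": [0,0,0],"gripper": 0},
  {"travel": [-0.0005,0,0.0001],"rot": [0,0,0],"gripper": 0},
  {"travel": [0.0002,0,0.001],"rot": [0,0,0],"gripper": 0},
  {"travel": [0,0,0],"rot": [0,0,0],"gripper": 0},
])

```text
t: 17.75
eef_pos: [0.6119, -0.2037, 0.0156]
tool_rot: [-0.016, 1.362, 0.02]
wrist_force: [-8.4, -2.0, 10.2]
finger_gap: 0.0001
```

>>> play_rows([
  {"travel": [0.0002,0,0.001],"rot": [0,0,0],"gripper": 0},
  {"travel": [0.0002,0,0.001],"rot": [0,0,0],"gripper": 0},
  {"travel": [0,0,0],"rot": [0,0,0],"gripper": 0},
])

```text
t: 18.05
eef_pos: [0.6136, -0.2037, 0.0156]
tool_rot: [-0.017, 1.363, 0.02]
wrist_force: [-8.7, -1.7, 11.1]
finger_gap: -0.0
```

>>> play_rows([
  {"travel": [0.0002,0,0.001],"rot": [0,0,0],"gripper": 0},
  {"travel": [0.0002,0,0.001],"rot": [0,0,0],"gripper": 0},
  {"travel": [0,0,0],"rot": [0,0,0],"gripper": 0},
])

```text
t: 18.35
eef_pos: [0.6139, -0.2036, 0.0156]
tool_rot: [-0.017, 1.366, 0.021]
wrist_force: [-12.7, -2.5, 13.8]
finger_gap: 0.0003
```

>>> play_rows([
  {"travel": [0.0002,0,0.001],"rot": [0,0,0],"gripper": 0},
  {"travel": [0,0,0],"rot": [0,0,0],"gripper": 0},
])

```text
t: 18.55
eef_pos: [0.614, -0.2036, 0.0156]
tool_rot: [-0.017, 1.367, 0.021]
wrist_force: [-16.2, -2.6, 16.7]
finger_gap: 0.0006
```

>>> play_rows([
  {"travel": [-0.001,0,0.0002],"rot": [0,0,0],"gripper": 0},
  {"travel": [-0.0008,0,0.0002],"rot": [0,0,0],"gripper": 0},
  {"travel": [0,0,0],"rot": [0,0,0],"gripper": 0},
])

```text
t: 18.85
eef_pos: [0.6139, -0.2036, 0.0157]
tool_rot: [-0.017, 1.368, 0.021]
wrist_force: [-11.3, -3.7, 5.3]
finger_gap: 0.0005
```

```bash
python3 - <<'E'
from h import *
from workcell import robot
state(robot.get_obs())
w=robot.capture("wrist")
cv2.imwrite("pics/w7.png",cv2.resize(w["pixels"][90:330,140:400],(650,600),interpolation=cv2.INTER_CUBIC)[:,:,::-1])
E
```

```text
t 18.85 p [ 0.6139 -0.2036  0.0157] q [-0.488  0.45   1.781  0.147  0.739 -0.613] gap 0.0005 F [-11.3  -3.7   5.3] jawyaw 1.41 
 [[ 2.012e-01 -2.470e-02  9.792e-01]
 [ 5.300e-03  9.997e-01  2.410e-02]
 [-9.795e-01  4.000e-04  2.012e-01]]
```

View pics/w7.png

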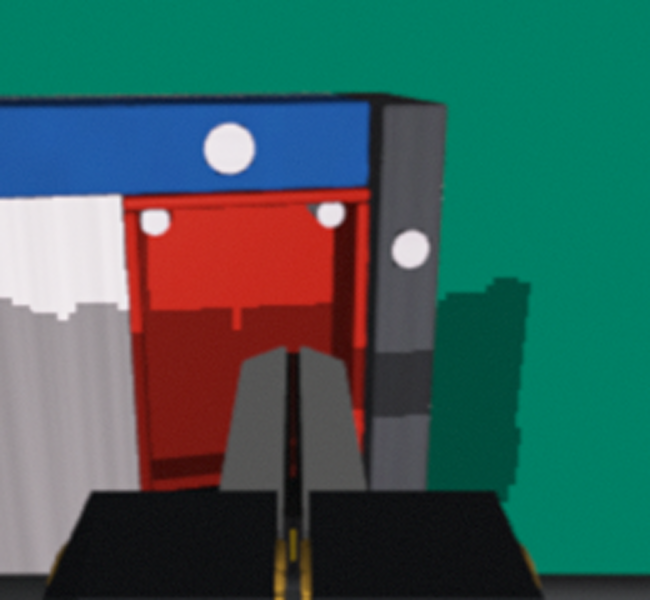

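The picture shows the housing flat, with its long side on the fence and its end at the stop. I'll check the stop gap at pixel level by comparing the rim's outer edge with the extrapolated stop edge.

```bash
python3 - <<'E'
from h import *
from workcell import robot
c=robot.capture("wrist"); a=c["pixels"].astype(int)
def edge(u):   # last blue row, subpixel from blue-dominance falling
    col=a[140:185,u]; b=col[:,2]-col[:,0]; i=np.where(b>40)[0].max()
    return 140+i+(b[i]-0)/(b[i]-b[i+1]+1e-9)
L=[(u,edge(u)) for u in range(145,187,4)]; H=[(u,edge(u)) for u in range(196,284,8)]
for n,S,z in(("stop@34",L,.034),("rim@36",H,.036)):
    w=unproj(c,S,z)[:,:2]; a1=np.radians(1.3); j=(w-[.626,-.149])@np.array([[np.cos(a1),-np.sin(a1)],[np.sin(a1),np.cos(a1)]])
    p=np.polyfit(j[:,0],j[:,1],1); print(n,"jig y mm",(j[:,1]*1e3).round(1),"slope deg",np.degrees(p[0]).round(2))
print(a[160:176,230].tolist())
E
```

```text
stop@34 jig y mm [-1.  -1.  -1.  -1.  -0.9 -0.9 -0.9 -1.  -1.  -1.  -1. ] slope deg 0.03
rim@36 jig y mm [-0.5 -0.5 -0.5 -0.5 -0.6 -0.5 -0.5 -0.5 -0.5 -0.4 -0.5] slope deg 0.04
[[43, 89, 161], [31, 88, 165], [33, 91, 167], [35, 92, 167], [32, 89, 166], [33, 77, 144], [53, 47, 84], [112, 25, 29], [178, 36, 24], [207, 52, 39], [205, 47, 37], [192, 39, 27], [187, 36, 26], [192, 43, 31], [199, 45, 33], [204, 48, 37]]
```

The rim is in contact with the stop (no gap, 0.04° skew). Final press now.

>>> play_rows([
  {"travel": [0.0005,0.0003,-0.0001],"rot": [0,0,0],"gripper": 0},
  {"travel": [0.0006,0,-0.0001],"rot": [0,0,0],"gripper": 0},
  {"travel": [0,0,0],"rot": [0,0,0],"gripper": 0},
  {"travel": [0,0,0],"rot": [0,0,0],"gripper": 0},
])

```text
t: 19.35
eef_pos: [0.614, -0.2036, 0.0157]
tool_rot: [-0.017, 1.368, 0.021]
wrist_force: [-14.8, -3.4, 12.4]
finger_gap: 0.0005
```

>>> play_rows([
  {"travel": [0,0,0],"rot": [0,0,0],"gripper": 0},
  {"travel": [0,0,0],"rot": [0,0,0],"gripper": 0},
  {"travel": [0,0,0],"rot": [0,0,0],"gripper": 0},
  {"travel": [0,0,0],"rot": [0,0,0],"gripper": 0},
  {"travel": [0,0,0],"rot": [0,0,0],"gripper": 0},
])

```text
t: 19.85
eef_pos: [0.614, -0.2036, 0.0156]
tool_rot: [-0.017, 1.368, 0.021]
wrist_force: [-13.9, -4.1, 11.9]
finger_gap: 0.0005
```

The push is steady: 14 N into the fence, 12 N down, 4 N toward the stop. I'll check the untouched objects numerically and hand in.

```bash
python3 - <<'E'
from h import *
from workcell import robot
import pickle
a=pickle.load(open("top.pkl","rb"))["pixels"].astype(int); b=robot.capture("top")["pixels"].astype(int)
for n,(u0,u1,v0,v1) in dict(board_housing=(120,168,163,226),device=(248,306,90,125),driver=(246,268,244,336),loose_batt=(250,280,160,195)).items():
    print(n,np.median(abs(a-b)[v0:v1,u0:u1]),np.percentile(abs(a-b)[v0:v1,u0:u1],98))
state(robot.get_obs()); print(robot.sign_off())
E
```

```text
board_housing 12.0 18.0
device 10.0 19.0
driver 12.0 43.0
loose_batt 10.0 19.0
t 19.9 p [ 0.614  -0.2036  0.0156] q [-0.488  0.449  1.782  0.147  0.738 -0.613] gap 0.0009 F [-14.5  -5.   11.9] jawyaw 1.44 
 [[ 2.017e-01 -2.500e-02  9.791e-01]
 [ 4.700e-03  9.997e-01  2.450e-02]
 [-9.794e-01 -4.000e-04  2.018e-01]]
the job is handed in; nothing more can be done
None
```

The housing with the battery is seated in the jig and held there by the closed fingers, and I handed the job in at about 20 s. They press inside its empty bay with about 14 N into the fence and 12 N down. The push toward the stop is about 4–5 N.

- **Seating:** The last wrist picture showed the housing flat, with its long side on the fence and its end at the stop. An edge measurement gave no visible gap at the stop and 0.04° of skew. The fingertip height matched a tray floor lying flat on the bed.
- **Battery:** I last clearly saw it in its pocket just before the final push. In the last picture the gripper hid all but a glimpse of yellow.
- **First push failed:** Pushing with the fingers vertical rolled the housing up onto its leading edge. I backed off and it settled flat. Then I tilted the tool 12° so the fingertips led, and pushed again. Wrist forces briefly reached 20–25 N per axis during that push.
- **Fence force:** The 14 N is read at the wrist; friction on the bed could take part of it, so the force actually reaching the fence may be lower.
- **Other objects:** Comparing top pictures from before and after showed no movement of the other housing with its board, the blue device or the loose battery. The screwdriver area differed a little more, which I put down to the arm's shadow but did not confirm. I touched none of them.

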